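Seat the row of stones in a collar with one fingertip stroke

ROBOT

A 6-joint arm with a two-finger parallel gripper is mounted at the origin on the work surface. World frame = base frame: x ahead of the robot, y to its left, z up, the work surface at z = 0. Lengths are in mm, angles in degrees, forces in N, time in s.
With the tool pointing down it reaches from about 300 to 850 mm from the base axis. Payload 4.2 kg.
Tool frame: the origin (TCP) lies between the finger pads; the fingertips stand 22 mm ahead of it and the grasp point (between the pads) lies 3 mm ahead of it; z points along the fingers, y is the direction in which the jaws open and shut (so a half turn about z gives the same grasp; the last joint's range is limited). The gripper opens to 91 mm and grips with 3 to 60 N. Pads are 32 mm wide; open, the fingers measure 118 mm over their backs; the gripper's body (76 mm by 178 mm) begins 60 mm behind the grasp point.
Start: joints at [-65.374, 18.312, 89.639, -0, 72.044, -1.146], TCP at [250.006, -517.82, 235.976] pointing down, gripper open.
Joint ranges: [-177.97, 177.97], [-48.28, 115.42], [12.27, 149.76], [-77.06, 257.06], [2.81, 150.46], [-146.56, 146.56]. Speed limits (degrees/s): [147.25, 147.25, 180, 180, 180, 180].

INTERFACE

Orientations are given as [roll, pitch, yaw] about the fixed x, y, z axes, in that order (R = Rz(yaw) Ry(pitch) Rx(roll)).
In Python, from workcell import * gives the robot as it stands.
- The arm moves only by the shell command python3 -m jog 'ROWS' [OPENING] [FORCE]. ROWS is text: rows parted by semicolons, each of 6 numbers parted by spaces: the shift along the tool's x, y, z in units of 0.5 m (1.0 is 0.5 m), then the turn, a rotation vector about the tool's x, y, z in units of pi/2 rad (1.0 is pi/2 rad). A call has 1 to 20 rows; each row is the pose to reach, as a shift and turn from the pose measured when the call began, along the tool's axes at that moment; what a row does not reach only later rows make up. A row lasts 1/12 s, in which the tool goes at most 41.7 mm and 7.16 degrees, less where a joint would pass 70% of its speed; a pose out of reach is approached as far as the arm can. A call with a number of a shift or a turn outside -1 to 1 is refused whole. A call with a gripper value outside its range is refused whole. OPENING is the opening, from -1 (shut) to 1 (fully open), set as the call begins (- or left out, the last holds). The fingers move at their own pace and stop on an object; FORCE is the grip in N (left out, the last holds). Time passes only in rows, so rows that repeat a pose let the fingers close. It gives the time, the measured TCP pose, the force and the opening at its end, in the units of the state.
- state(): the state, without advancing time (a new reading comes with each control period).
- grab_frame(name): name is "scene" or "top"; returns the picture (480x640x3 uint8, red, green, blue); there is no depth.
- calibration(name): a dict with "mtx" (3x3 intrinsics, pixels), "rvec" (rotation vector, rad) and "tvec" (3), from world to camera coordinates, as OpenCV has them. Camera axes: x right, y down, z forward; pixel columns grow to the right and rows downward; lengths in mm; the calibration is good to about 2 mm. A picture is of the moment at which its call begins. calibration takes no time and is no camera call.
- job_done(): hands the job in, once; it reports no verdict.
Trained networks look in the newest picture that a camera, given by its name, has taken for a name from the list of things; names that differ only in an ending like _2 or _b are one class to them, and where a whole thing is asked for, a point or a joint stands for the part that bears it (a point fixed in the world has none). Each returns a list of dicts, best first, with "confidence" (0 to 1); they miss things now and then, are a little off and sometimes report something else, mostly with a low value. They report only what shows in the picture. A call takes as long as a camera call.
- spot_in(query, camera): "rect" ([left, top, right, bottom] in pixels, round what is visible of it).
- tip_of(query, camera): "location" ([column, row] in pixels: a listed point, or the origin of a listed thing).
The state is a dict: "time_s": time; "qpos": joint angles; "qvel": joint speeds; "effort": joint torques, N m; "ee_pos": TCP position; "ee_rot": TCP orientation; "force": force on the tool from outside, world axes, zero at the start; "torque": the same for the moment, N m; "gripper_width": finger opening in mm.
Only numpy, scipy, OpenCV 4.12 (cv2) and the standard library are available. Lean on these libraries where they do the work, as an engineer would, in place of code of your own. Each camera call takes 0.05 s, during which the arm holds its last target. There are 200 camera calls.

TASK

On the sprung jig lies a curved brass collar with a row of five domed stones standing proud in their settings. Run the fingertips along the row in one low stroke, from the largest stone (by the eyelet) to the smallest, gently pressing each stone fully home in turn; stay within about 3 cm of the collar from the first stone to the last, and do not push the spring cradle down to its stop. Then move away; grasp and lift nothing, and leave the loose things on the jig and bench where they are.

Things in the scene. Friction and masses are not known exactly. Their poses are not given: they have to be found in the camera images.
- jig: setting jig fixed to the bench: a wooden board 200 x 250 x 18 mm (x, y, z). Origin at the centre of its underside, z up. Any yaw. Above it, on spring feet, rides the curved black cradle with the brass collar. The stones lie on an arc of 100 mm radius about the point (-65, 0) mm of the board, at arc angles +50, +25, 0, -25 and -50 degrees from the board's x axis, stones 1 to 5
- collar (a joint): how far cradle and collar are pressed down on their springs, in m: 0 at rest, 0.008 bottomed. They move straight down only; they start to sink at about 0.5 N and sink about 0.7 mm per newton, and spring back by themselves
- collar_mid (a point): point on the upper face of the flat brass collar, at the middle of its arc (under the middle stone). The collar is a curved strip 34 mm wide; its upper face is level, 45 mm above the bench when at rest. One end has a round wire eyelet (beside the largest stone), the other a plain flat tongue
- stone1 (a joint): how far stone 1 of the row (largest, next to the eyelet) is pressed into its setting, in m: 0 standing proud, 0.004 fully home; it starts between 0 and 0.001. It slides straight down against about 2 N of friction and stays where it is left
- stone2 (a joint): how far stone 2 of the row (second) is pressed into its setting, in m: 0 standing proud, 0.004 fully home; it starts between 0 and 0.001. It slides straight down against about 2 N of friction and stays where it is left
- stone3 (a joint): how far stone 3 of the row (middle) is pressed into its setting, in m: 0 standing proud, 0.004 fully home; it starts between 0 and 0.001. It slides straight down against about 2 N of friction and stays where it is left
- stone4 (a joint): how far stone 4 of the row (fourth) is pressed into its setting, in m: 0 standing proud, 0.004 fully home; it starts between 0 and 0.001. It slides straight down against about 2 N of friction and stays where it is left
- stone5 (a joint): how far stone 5 of the row (smallest, next to the plain tongue) is pressed into its setting, in m: 0 standing proud, 0.004 fully home; it starts between 0 and 0.001. It slides straight down against about 2 N of friction and stays where it is left
- stone1_top (a point): top of the crown of stone 1 (largest, next to the eyelet): a smooth slippery pale domed round stone 26 mm in diameter. Its crown stands 6 mm above the collar at joint value 0 and 2 mm when fully home. Neighbouring stones are 43 mm apart, centre to centre. The point moves with the stone
- stone2_top (a point): top of the crown of stone 2 (second): a smooth slippery pale domed round stone 24 mm in diameter. Its crown stands 6 mm above the collar at joint value 0 and 2 mm when fully home. Neighbouring stones are 43 mm apart, centre to centre. The point moves with the stone
- stone3_top (a point): top of the crown of stone 3 (middle): a smooth slippery pale domed round stone 22 mm in diameter. Its crown stands 6 mm above the collar at joint value 0 and 2 mm when fully home. Neighbouring stones are 43 mm apart, centre to centre. The point moves with the stone
- stone4_top (a point): top of the crown of stone 4 (fourth): a smooth slippery pale domed round stone 20 mm in diameter. Its crown stands 6 mm above the collar at joint value 0 and 2 mm when fully home. Neighbouring stones are 43 mm apart, centre to centre. The point moves with the stone
- stone5_top (a point): top of the crown of stone 5 (smallest, next to the plain tongue): a smooth slippery pale domed round stone 18 mm in diameter. Its crown stands 6 mm above the collar at joint value 0 and 2 mm when fully home. Neighbouring stones are 43 mm apart, centre to centre. The point moves with the stone
- pot: small amber glass jar with steel lid, 32 mm across, 45 mm high, upright on the jig board inside the collar's curve; loose, to be left alone. Origin at its underside's centre
- band: plain steel finger ring, 21 mm across, 6 mm high, lying flat on the jig board; loose, to be left alone. Origin at its underside's centre
- punch: upright steel punch stub, 20 mm across at the head, 46 mm high, standing on the jig board; loose, to be left alone. Origin at its underside's centre
- charcoal: black soldering block, 70 x 90 x 30 mm, on the bench to the robot's right; loose, to be left alone. Origin at its underside's centre
- brick: terracotta-red fire brick piece, 65 x 90 x 45 mm, on the bench to the robot's right; loose, to be left alone. Origin at its underside's centre
- awl: awl with a wooden handle, 150 mm long, lying on the bench to the robot's left; loose, to be left alone. Origin at its middle, underside
- scoop: copper filings scoop, 80 mm across, 22 mm high, with a short wooden handle, on the bench to the robot's left; loose, to be left alone. Origin at its bowl's underside, centre

How it is judged (in metres and radians):
On the way, in this order (a step that is already met when the one before it is completed fails the run):
1. stone 1 (largest, next to the eyelet) is home (value of joint stone1 above 0.003 m), for 0.05 s.
2. stone 2 (second) is home (value of joint stone2 above 0.003 m), for 0.05 s.
3. stone 3 (middle) is home (value of joint stone3 above 0.003 m), for 0.05 s.
4. stone 4 (fourth) is home (value of joint stone4 above 0.003 m), for 0.05 s.
5. stone 5 (smallest, next to the plain tongue) is home (value of joint stone5 above 0.003 m), for 0.05 s.
At the end, for the whole second after the job is handed in: All five stones pressed in more than 3 of their 4 mm, the collar sprung back to within 1.5 mm of its rest height, all loose things at rest within 20 mm of where they stood (value of joint each of stone1, stone2, stone3, stone4, stone5 above 0.003 m and value of joint collar below 0.0015 m and distance of each of pot, band, punch, charcoal, brick, awl, scoop from where it was at the start of the episode below 0.02 m and linear speed of each of pot, band, punch, charcoal, brick, awl, scoop below 0.02 m/s); the robot touches nothing.
It fails at once if cradle pressed down to its stop (more than 7 of its 8 mm) (value of joint collar above 0.007 m).
It fails at once if jig, collar or a stone pushed with more than 25 N (contact force between the arm and jig above 25 N).
It fails at once if jig, collar or a stone pushed by the fingers with more than 25 N (contact force between the fingers and jig above 25 N).
It fails at once if the grasp point is raised more than 80 mm above the collar after the first stone is home and before the last one is (value of joint stone1 above 0.003 m and value of joint stone5 below 0.003 m and height (world z) of the grasp point above 0.125 m).
It fails at once if a loose thing is knocked, carried or lifted (moved more than 20 mm) (distance of any of pot, band, punch, charcoal, brick, awl, scoop from where it was at the start of the episode above 0.02 m).
It also fails if it takes over 45 s, if anything falls off the work surface, if the arm or the gripper's body presses on something with over 40 N, if the wrist force passes 120 N, or if a joint passes its speed limit or range.

## Working session

There is one attempt and no reset: what is moved stays moved. The work goes in short steps, Python scripts to look and compute and a shell command to move; the robot and the scene stay as the last step left them, time stands still between calls to the robot, and variables do not carry over. Pictures are saved under pics/ and viewed, about 8 in all and at most 12, crops included, and the job is handed in when it is done.

```bash
mkdir -p pics
cat > h.py <<'E'
from workcell import *
import numpy as np, cv2
def cam(n):
    c=calibration(n); return np.array(c["mtx"],float),np.array(c["rvec"],float),np.array(c["tvec"],float)
def ray(n,px):
    K,r,t=cam(n);R=cv2.Rodrigues(r)[0]
    return -R.T@t.ravel(), R.T@np.linalg.inv(K)@np.array([px[0],px[1],1.])
def onz(n,px,z):
    o,d=ray(n,px); return o+d*(z-o[2])/d[2]
def tri(a,b):
    (o1,d1),(o2,d2)=ray("scene",a),ray("top",b)
    s=np.linalg.lstsq(np.c_[d1,-d2],o2-o1,rcond=None)[0]
    p,q=o1+s[0]*d1,o2+s[1]*d2
    return (p+q)/2,np.linalg.norm(p-q)
E
python3 - <<'E'
from h import *
s=state();print(s)
for n in("scene","top"):
    f=grab_frame(n);cv2.imwrite(f"pics/{n}0.png",f[:,:,::-1])
    K,r,t=cam(n);print(n,K.tolist(),ray(n,(320,240)))
L={}
for q in["stone%d_top"%i for i in range(1,6)]+["collar_mid","jig","pot","band","punch"]:
    for n in("scene","top"):
        L[q,n]=[(np.round(d["location"],1).tolist(),round(d["confidence"],2)) for d in tip_of(q,n)[:2]]
    a,b=L[q,"scene"],L[q,"top"]
    print(q,a,b, [x.round(1) for x in tri(a[0][0],b[0][0])] if a and b else "")
E
```

```text
{'time_s': 0.0, 'qpos': array([-6.53744590e+01,  1.83506634e+01,  8.97091760e+01, -1.18832252e-03,
        7.20430967e+01, -1.14655160e+00]), 'qvel': array([ 0.01303823,  0.00828691, -0.02873199, -0.0056569 , -0.04586702,
       -0.07191052]), 'effort': array([-3.82855487e-04, -4.12463415e+01, -2.31976730e+01,  7.27514620e-02,
        4.59356164e-02, -1.41663945e-04]), 'ee_pos': array([ 249.7918849 , -517.36698749,  235.11128169]), 'ee_rot': array([-1.79897062e+02, -9.30175490e-04,  2.57724591e+01]), 'force': array([-0.43190717, -0.2059009 , -0.07954458]), 'torque': array([-0.0188835 , -0.04307817, -0.00024411]), 'gripper_width': 91.02472823342353}
scene [[460.1436420236471, 0.0, 316.2115524185362], [0.0, 460.1436420236471, 243.08647637040875], [0.0, 0.0, 1.0]] (array([862.91006868, 421.18347119, 802.6881444 ]), array([-0.34435712, -0.47895334, -0.80754854]))
top [[586.7325527993214, 0.0, 327.96702021656415], [0.0, 586.7325527993214, 231.24277200905462], [0.0, 0.0, 1.0]] (array([ 465.2693564 ,    8.30202167, 1386.33993878]), array([ 0.03417113, -0.00771072, -0.99958993]))
stone1_top 
[... 511 characters left out ...]
 [([322.2, 260.8], 0.38)] [([478.1, 259.8], 0.74), ([308.8, 209.6], 0.39)] [array([ 391.3, -418.8, -547. ]), np.float64(251.8)]
collar_mid [([313.4, 226.9], 0.65)] [([339.8, 230.0], 0.61)] [array([535.7, -49.5,  62.7]), np.float64(8.2)]
jig [([305.6, 252.2], 0.59), ([262.1, 239.5], 0.34)] [([162.9, 264.5], 0.72), ([342.0, 214.6], 0.57)] [array([579.8, 214.8, 373.9]), np.float64(259.9)]
pot [([274.0, 266.0], 0.72)] [([344.0, 187.8], 0.52)] [array([636.1, -60.9,  -5.2]), np.float64(1.3)]
band [([264.8, 239.8], 0.58)] [([365.4, 191.0], 0.46)] [array([ 624.5, -109.4,   24.8]), np.float64(0.9)]
punch [([279.4, 279.0], 0.54)] [([325.4, 183.3], 0.36)] [array([647. , -17.6,  10.4]), np.float64(2.8)]
```

Run:
```python
from h import *
a=cv2.imread("pics/top0.png")[150:270,270:430];b=cv2.imread("pics/scene0.png")[180:320,210:370]
cv2.imwrite("pics/topc.png",cv2.resize(a,(800,600),interpolation=cv2.INTER_CUBIC))
cv2.imwrite("pics/scenec.png",cv2.resize(b,(640,560),interpolation=cv2.INTER_CUBIC))
```

```text
(no output)
```

View pics/topc.png

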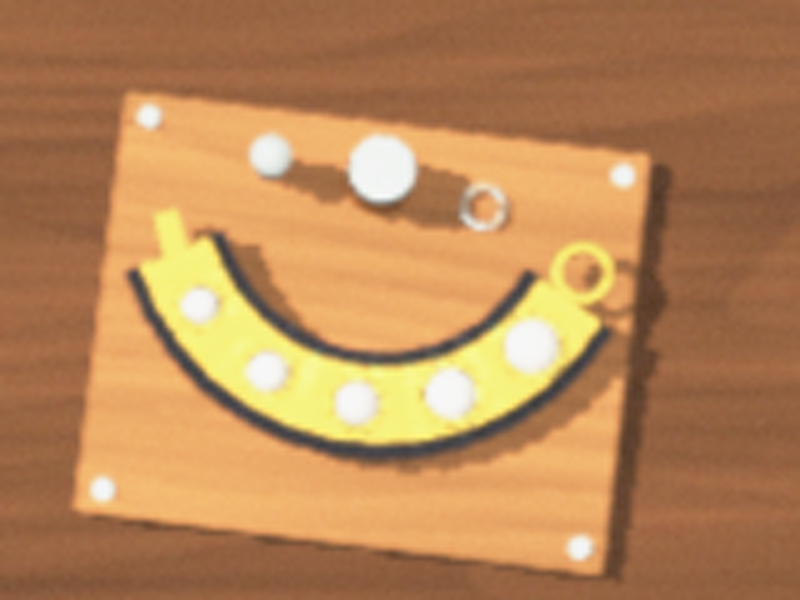

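View pics/scenec.png

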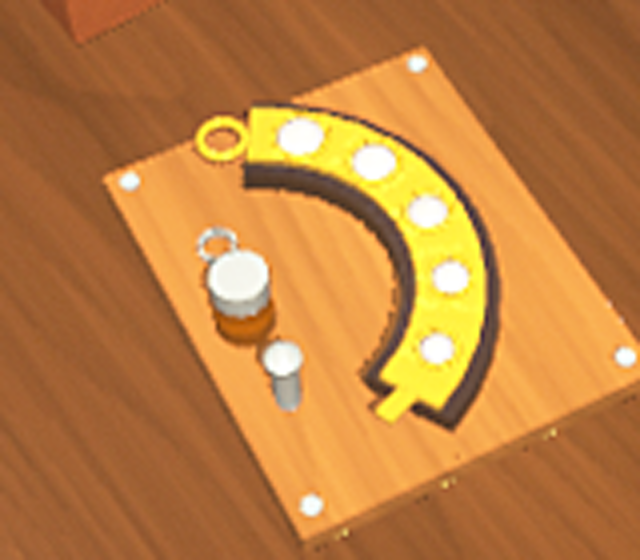

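View pics/scene0.png

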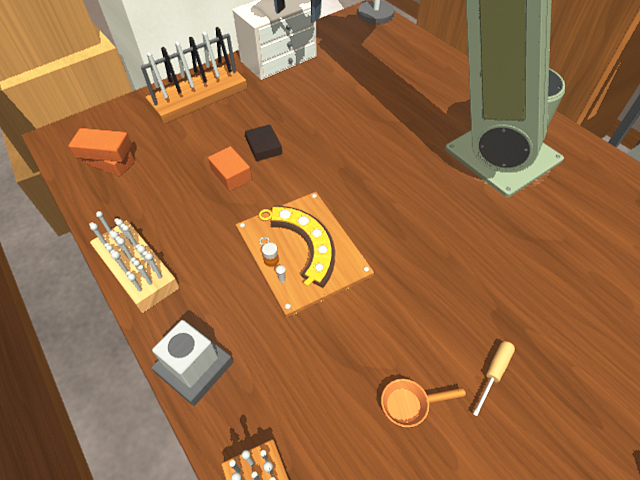

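The top crop shows the stones 1–5 at (530,346), (449,393), (356,402), (267,371) and (199,305). The scene crop shows them at (300,136), (375,161), (428,211), (450,277) and (436,348), with the eyelet beside stone 1. The pot, punch and band stand inside the curve, and the brick and charcoal lie to the robot's right.

Run:
```python
from h import *
from scipy.optimize import least_squares
from scipy.spatial.transform import Rotation as Ro
T=(np.array([(530,346),(449,393),(356,402),(267,371),(199,305)])+.5)/5-.5+[270,150]
S=(np.array([(300,136),(375,161),(428,211),(450,277),(436,348)])+.5)/4-.5+[210,180]
# refine by bright-blob centroid
for n,A in(("top",T),("scene",S)):
    f=cv2.imread(f"pics/{n}0.png").astype(float)[:,:,0]
    for i,(u,v) in enumerate(A.copy()):
        x0,y0=int(round(u)),int(round(v));w=f[y0-5:y0+6,x0-5:x0+6];w=np.clip(w-150,0,None)
        yy,xx=np.mgrid[y0-5:y0+6,x0-5:x0+6];c=np.array([(w*xx).sum(),(w*yy).sum()])/w.sum()
        print(n,i+1,A[i].round(1),c.round(1)); A[i]=c
P=np.array([tri(a,b)[0] for a,b in zip(S,T)]);print(P.round(1),[round(tri(a,b)[1],1) for a,b in zip(S,T)])
a=np.radians([50,25,0,-25,-50])
def pts(p): return np.c_[p[0]+100*np.cos(a+p[3]),p[1]+100*np.sin(a+p[3]),np.full(5,p[2])]
def res(p):
    o=[]
    for n,A in(("top",T),("scene",S)):
        K,r,t=cam(n);o.append((cv2.projectPoints(pts(p),r,t,K,None)[0][:,0]-A).ravel())
    return np.concatenate(o)
s=least_squares(res,[630,-60,50,np.pi]);print(s.x,np.abs(s.fun).max())
Q=pts(s.x);print(Q.round(1),np.linalg.norm(np.diff(P,axis=0),axis=1).round(1))
st=state();R=Ro.from_euler("xyz",st["ee_rot"],degrees=True).as_matrix()
Q[:,2]=150
print(((Q-st["ee_pos"])@R/500).round(4)); print("tilt",R.round(4))
```

```text
top 1 [375.6 218.8] [375.7 218.7]
top 2 [359.4 228.2] [359.5 228.2]
top 3 [340.8 230. ] [340.7 230. ]
top 4 [323.  223.8] [322.8 223.8]
top 5 [309.4 210.6] [309.3 210.6]
scene 1 [284.6 213.6] [284.7 213.8]
scene 2 [303.4 219.9] [303.1 220.2]
scene 3 [316.6 232.4] [316.5 232.5]
scene 4 [322.1 248.9] [322.2 248.9]
scene 5 [318.6 266.6] [318.8 266.8]
[[ 558.6 -130.7   42. ]
 [ 537.   -93.    42.3]
 [ 533.4  -49.8   42.2]
 [ 548.3   -9.    42.6]
 [ 579.1   21.6   42.7]] [np.float64(0.2), np.float64(0.3), np.float64(0.3), np.float64(0.2), np.float64(0.2)]
[632.51386084 -63.02387417  42.38229469   3.00842484] 0.14353689484937604
[[ 558.6 -130.4   42.4]
 [ 537.1  -92.9   42.4]
 [ 533.4  -49.7   42.4]
 [ 548.3   -9.1   42.4]
 [ 579.    21.4   42.4]] [43.4 43.4 43.5 43.4]
[[ 0.8928 -0.4294  0.1719]
 [ 0.8866 -0.5157  0.1719]
 [ 0.9175 -0.5966  0.1719]
 [ 0.9796 -0.6569  0.1719]
 [ 1.0614 -0.6852  0.1719]]
tilt [[ 9.005e-01  4.348e-01  0.000e+00]
 [ 4.348e-01 -9.005e-01 -1.000e-04]
 [-0.000e+00  1.000e-04 -1.000e+00]]
```

```bash
python3 -m jog '0.893 -0.429 0.1;0.893 -0.429 0.1' -1 2>&1 | head -3; python3 -m jog '0.893 -0.429 0.17 0 0 0;0.893 -0.429 0.17 0 0 0;0.893 -0.429 0.17 0 0 0;0.893 -0.429 0.17 0 0 0;0.893 -0.429 0.17 0 0 0;0.893 -0.429 0.17 0 0 0;0.893 -0.429 0.17 0 0 0;0.893 -0.429 0.17 0 0 0;0.893 -0.429 0.17 0 0 0;0.893 -0.429 0.17 0 0 0;0.893 -0.429 0.17 0 0 0;0.893 -0.429 0.17 0 0 0;0.893 -0.429 0.17 0 0 0;0.893 -0.429 0.17 0 0 0;0.893 -0.429 0.17 0 0 0;0.893 -0.429 0.17 0 0 0;0.893 -0.429 0.17 0 0 0;0.893 -0.429 0.17 0 0 0' -1 20
python3 - <<'E'
from h import *
s=state();print(s["ee_pos"],s["ee_rot"],s["force"],s["gripper_width"],s["time_s"])
f=grab_frame("scene");cv2.imwrite("pics/s1.png",cv2.resize(f[120:300,200:440,::-1],(800,600),interpolation=cv2.INTER_CUBIC))
# where does the measured fingertip centre project?
K,r,t=cam("scene")
p=cv2.projectPoints(np.array([s["ee_pos"]-[0,0,22]]),r,t,K,None)[0].ravel();print((p-[200,120])*800/240)
E
```

```text
validation failed for argument at $[0]...
time_s: 2.6
ee_pos: [558.3, -131.8, 151.4]
ee_rot: [180.0, -0.0, 25.7]
force: [-0.6, 0.6, -0.4]
gripper_width: 0.8
[ 558.26558905 -131.76042508  151.4090809 ] [ 1.79969098e+02 -1.93483433e-02  2.56545061e+01] [-0.59745035  0.62682567 -0.38204549] 0.7746548780234496 2.6
[271.85891677 217.95480027]
```

View pics/s1.png

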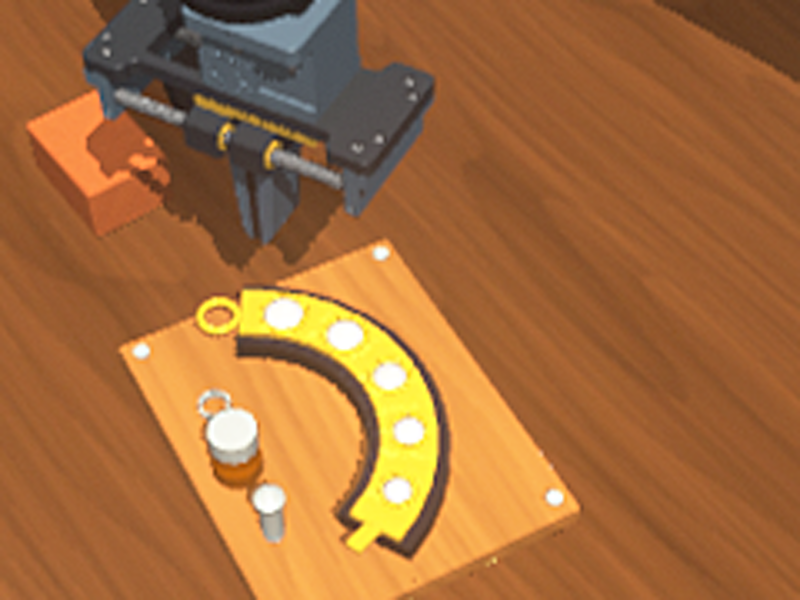

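The picture shows the closed fingertips at about (265,225), close to the predicted (272,218), high over the eyelet end. The path down is clear.

```bash
python3 -m jog '0 -0.002 0.07 0 0 0;0 -0.002 0.1 0 0 0;0 -0.002 0.13 0 0 0;0 -0.002 0.14 0 0 0;0 -0.002 0.14 0 0 0;0 -0.002 0.14 0 0 0'
python3 -m jog '0 0 0.006 0 0 0;0 0 0.008 0 0 0;0 0 0.01 0 0 0;0 0 0.01 0 0 0;0 0 0.01 0 0 0'
python3 - <<'E'
from h import *
s=state();print(s["ee_pos"],s["force"])
f=grab_frame("scene");cv2.imwrite("pics/s2.png",cv2.resize(f[170:290,240:400,::-1],(800,600),interpolation=cv2.INTER_CUBIC))
E
```

```text
time_s: 3.15
ee_pos: [558.2, -131.2, 81.9]
ee_rot: [179.9, -0.1, 25.6]
force: [0.0, 0.6, 0.3]
gripper_width: 0.4
time_s: 3.57
ee_pos: [558.3, -131.2, 77.2]
ee_rot: [179.9, -0.1, 25.6]
force: [0.3, -0.3, 0.3]
gripper_width: 0.3
[ 558.34032299 -131.20719958   77.16501825] [ 0.31796531 -0.28848281  0.33457181]
```

View pics/s2.png

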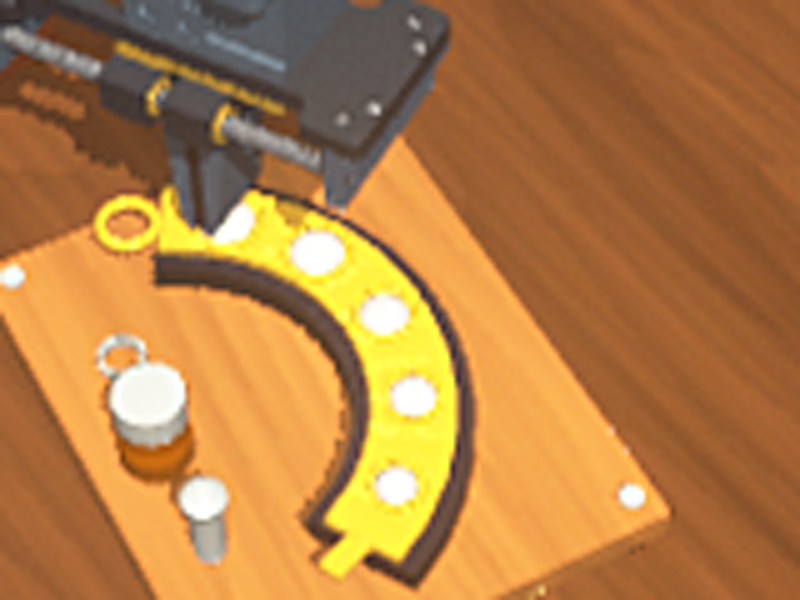

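The stone 1 crown (about (223,219) in this crop) is partly visible to the right of the fingertip, whose near corner is at (203,228). I'll project the expected tip outline on the picture to measure the offset.

Run:
```python
from h import *
from scipy.spatial.transform import Rotation as Ro
s=state();K,r,t=cam("scene");R=Ro.from_euler("xyz",s["ee_rot"],degrees=True).as_matrix()
f=cv2.imread("pics/s2.png")
def pr(P): return ((cv2.projectPoints(np.array(P,float),r,t,K,None)[0][:,0]-[240,170]+.5)*5-.5)
q=pr([s["ee_pos"]+R@[x,y,22] for x,y in((-16,-13.5),(16,-13.5),(16,13.5),(-16,13.5))])
print(q.round(), pr([s["ee_pos"]+R@[0,0,22],[558.6,-130.4,50]]).round())
g=cv2.imread("pics/s2.png")[100:300,100:350].copy()
q2=((q-[100,100])*3).astype(int)
g=cv2.resize(g,None,fx=3,fy=3,interpolation=cv2.INTER_CUBIC)
cv2.polylines(g,[q2.reshape(-1,1,2)],True,(0,0,255),1);cv2.imwrite("pics/s3.png",g)
```

```text
[[270. 186.]
 [231. 238.]
 [176. 214.]
 [215. 164.]] [[223. 200.]
 [224. 210.]]
```

View pics/s3.png

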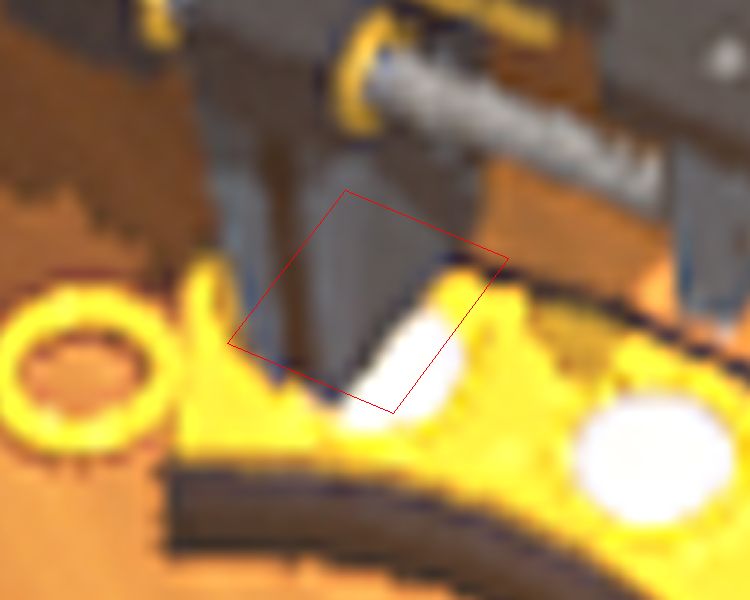

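The measured tip sits about 1.5 mm in tool x and −2.5 mm in tool y (about +3 mm in world y) from the crown. I'll correct that and press in small steps.

```bash
python3 -m jog '0.003 -0.005 0 0 0 0;0.003 -0.005 0.002 0 0 0;0.003 -0.005 0.004 0 0 0;0.003 -0.005 0.006 0 0 0;0.003 -0.005 0.008 0 0 0;0.003 -0.005 0.01 0 0 0;0.003 -0.005 0.01 0 0 0;0.003 -0.005 0.01 0 0 0'
python3 -m jog '0 0 0.002 0 0 0;0 0 0.003 0 0 0;0 0 0.003 0 0 0'
```

```text
time_s: 4.28
ee_pos: [558.6, -128.3, 72.2]
ee_rot: [179.9, -0.1, 25.6]
force: [-0.2, 0.0, 0.2]
gripper_width: 0.6
time_s: 4.53
ee_pos: [558.7, -128.3, 70.7]
ee_rot: [179.9, -0.1, 25.6]
force: [-0.0, 0.5, 1.1]
gripper_width: -0.1
```

```bash
python3 -m jog '0 0 0.001 0 0 0;0 0 0.003 0 0 0;0 0 0.003 0 0 0;0 0 0.003 0 0 0'; python3 -m jog '0 0 0.002 0 0 0;0 0 0.003 0 0 0;0 0 0.003 0 0 0;0 0 0.003 0 0 0'
```

```text
time_s: 4.87
ee_pos: [558.7, -128.3, 69.2]
ee_rot: [179.9, -0.1, 25.6]
force: [-0.1, 0.2, 2.1]
gripper_width: 0.4
time_s: 5.2
ee_pos: [558.7, -128.3, 67.7]
ee_rot: [179.9, -0.1, 25.6]
force: [0.3, 0.6, 1.7]
gripper_width: 0.5
```

```bash
python3 -m jog '0 0 0.001 0 0 0;0 0 0.002 0 0 0;0 0 0.002 0 0 0;0 0 0.002 0 0 0'; python3 -m jog '0 0 0.001 0 0 0;0 0 0.002 0 0 0;0 0 0.002 0 0 0;0 0 0.002 0 0 0'
```

```text
time_s: 5.53
ee_pos: [558.7, -128.3, 66.8]
ee_rot: [179.9, -0.1, 25.6]
force: [-0.8, 0.3, 3.7]
gripper_width: 0.6
time_s: 5.87
ee_pos: [558.8, -128.3, 65.9]
ee_rot: [179.9, -0.1, 25.6]
force: [-0.8, 0.6, 4.6]
gripper_width: 0.5
```

Stone 1 went home: the 2 N slide was followed by a stiff rise to 4.6 N at TCP z 65.9. Next is stone 2 at the same depth, with a small 11 mm hop.

```bash
python3 -m jog '0 0 -0.022 0 0 0;0 0 -0.022 0 0 0;-0.003 -0.043 -0.022 0 0 0;-0.006 -0.086 -0.022 0 0 0;-0.006 -0.086 -0.022 0 0 0;-0.006 -0.086 -0.018 0 0 0;-0.006 -0.086 -0.014 0 0 0;-0.006 -0.086 -0.01 0 0 0;-0.006 -0.086 -0.007 0 0 0;-0.006 -0.086 -0.004 0 0 0;-0.006 -0.086 -0.002 0 0 0;-0.006 -0.086 0 0 0 0;-0.006 -0.086 0 0 0 0;-0.006 -0.086 0 0 0 0'
```

```text
time_s: 7.03
ee_pos: [538.2, -91.2, 66.3]
ee_rot: [179.8, -0.2, 25.6]
force: [1.0, -1.3, 3.9]
gripper_width: 0.4
```

```bash
python3 -m jog '-0.002 -0.002 0.002 0 0 0;-0.002 -0.002 0.002 0 0 0;-0.002 -0.002 0.002 0 0 0'; python3 -m jog '0 0 -0.022 0 0 0;0 0 -0.022 0 0 0;0.015 -0.04 -0.022 0 0 0;0.03 -0.08 -0.022 0 0 0;0.031 -0.081 -0.022 0 0 0;0.031 -0.081 -0.018 0 0 0;0.031 -0.081 -0.014 0 0 0;0.031 -0.081 -0.01 0 0 0;0.031 -0.081 -0.007 0 0 0;0.031 -0.081 -0.004 0 0 0;0.031 -0.081 -0.002 0 0 0;0.031 -0.081 0 0 0 0;0.031 -0.081 0 0 0 0;0.031 -0.081 0 0 0 0'
python3 - <<'E'
from h import *
f=grab_frame("scene");cv2.imwrite("pics/s4.png",cv2.resize(f[170:290,240:400,::-1],(800,600),interpolation=cv2.INTER_CUBIC))
E
```

```text
time_s: 7.28
ee_pos: [537.4, -90.9, 65.7]
ee_rot: [179.8, -0.2, 25.6]
force: [2.5, -0.2, 5.0]
gripper_width: 0.7
time_s: 8.45
ee_pos: [533.9, -48.1, 65.9]
ee_rot: [179.8, -0.2, 25.6]
force: [-0.9, -0.1, 5.1]
gripper_width: 0.6
```

View pics/s4.png

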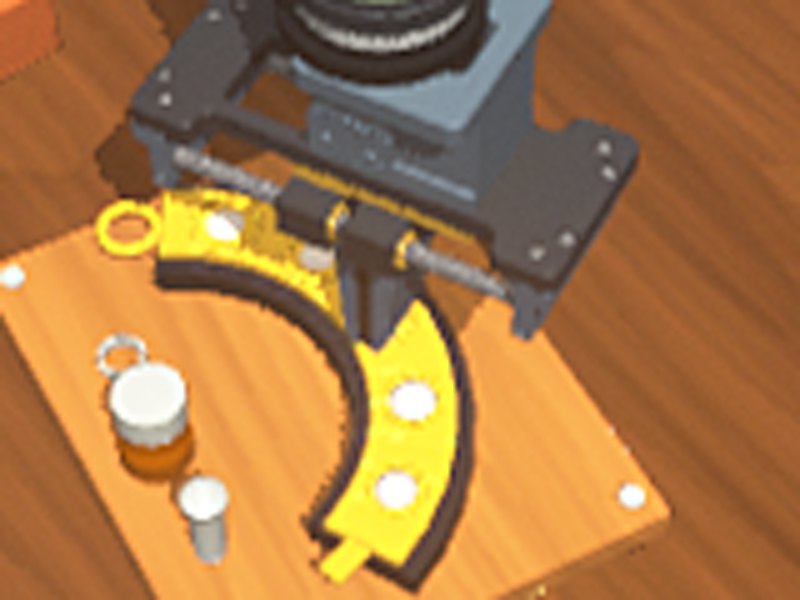

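Stones 1 (225,228) and 2 (315,257) now sit low, and the tip covers stone 3 near (382,312). The loose things haven't moved. On to stone 4.

```bash
python3 -m jog '0 0 -0.022 0 0 0;0 0 -0.022 0 0 0;0.031 -0.032 -0.022 0 0 0;0.062 -0.063 -0.022 0 0 0;0.063 -0.063 -0.022 0 0 0;0.063 -0.063 -0.018 0 0 0;0.063 -0.063 -0.014 0 0 0;0.063 -0.063 -0.01 0 0 0;0.063 -0.063 -0.007 0 0 0;0.063 -0.063 -0.004 0 0 0;0.063 -0.063 -0.002 0 0 0;0.063 -0.063 0 0 0 0;0.063 -0.063 0 0 0 0;0.063 -0.063 0 0 0 0'
```

```text
time_s: 9.67
ee_pos: [548.5, -6.3, 66.1]
ee_rot: [179.7, -0.2, 25.6]
force: [-2.2, -0.7, 4.5]
gripper_width: 0.7
```

```bash
python3 -m jog '0 0 -0.022 0 0 0;0 0 -0.022 0 0 0;0.041 -0.014 -0.022 0 0 0;0.082 -0.029 -0.022 0 0 0;0.082 -0.029 -0.022 0 0 0;0.082 -0.029 -0.018 0 0 0;0.082 -0.029 -0.014 0 0 0;0.082 -0.029 -0.01 0 0 0;0.082 -0.029 -0.007 0 0 0;0.082 -0.029 -0.004 0 0 0;0.082 -0.029 -0.002 0 0 0;0.082 -0.029 0 0 0 0;0.082 -0.029 0.001 0 0 0;0.082 -0.029 0.001 0 0 0;0.082 -0.029 0.001 0 0 0'
```

```text
time_s: 10.92
ee_pos: [579.2, 24.3, 66.0]
ee_rot: [179.7, -0.2, 25.7]
force: [-2.0, -0.9, 4.6]
gripper_width: 0.1
```

```bash
python3 -m jog '0 0 -0.05 0 0 0;0 0 -0.12 0 0 0;0 0 -0.2 0 0 0;0 0 -0.28 0 0 0;0 0 -0.35 0 0 0;-0.1 0.1 -0.35 0 0 0;-0.2 0.2 -0.35 0 0 0;-0.3 0.25 -0.35 0 0 0;-0.35 0.3 -0.35 0 0 0;-0.4 0.35 -0.35 0 0 0;-0.45 0.4 -0.35 0 0 0;-0.5 0.45 -0.35 0 0 0;-0.5 0.45 -0.35 0 0 0;-0.5 0.45 -0.35 0 0 0;-0.5 0.45 -0.35 0 0 0'
python3 - <<'E'
from h import *
f=grab_frame("scene");cv2.imwrite("pics/s5.png",f[:,:,::-1])
a=cv2.imread("pics/scene0.png")
z=lambda i:cv2.resize(i[190:280,250:350],(400,360),interpolation=cv2.INTER_CUBIC)
cv2.imwrite("pics/cmp.png",np.hstack([z(a),z(f[:,:,::-1])]))
d=np.abs(a.astype(int)-f[:,:,::-1]).max(2)
for n,(x,y,w,h) in dict(pot=(262,240,18,26),punch=(274,263,14,20),band=(258,234,12,10),brick=(205,145,50,45),char=(243,122,40,40),awl=(470,335,50,85),scoop=(375,370,95,60)).items(): print(n,d[y:y+h,x:x+w].mean().round(1))
E
```

```text
time_s: 12.17
ee_pos: [449.5, -288.4, 240.6]
ee_rot: [179.7, -0.2, 25.4]
force: [-0.3, 1.5, -0.3]
gripper_width: -0.0
pot 2.4
punch 1.9
band 1.9
brick 2.1
char 4.1
awl 2.1
scoop 2.1
```

View pics/cmp.png

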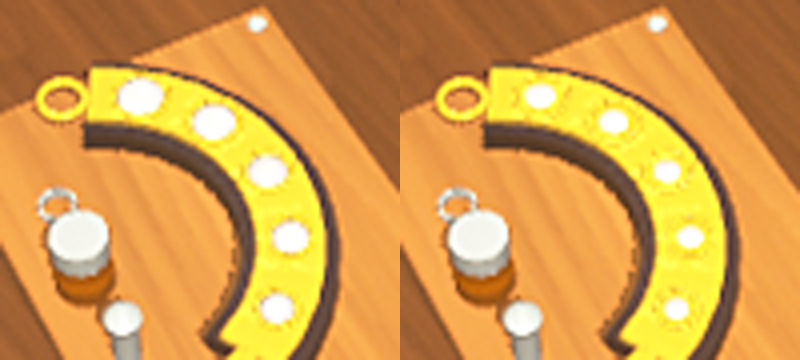

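The right half (after) shows all five stones much smaller and sunk evenly, the collar back at its rest height, and the pot, punch and band in place. I'll settle the arm and hand in.

```bash
python3 -m jog '0 0 0 0 0 0;0 0 0 0 0 0;0 0 0 0 0 0;0 0 0 0 0 0'; python3 -c "
from workcell import *
print(job_done())"
```

```text
time_s: 12.55
ee_pos: [450.7, -285.7, 240.7]
ee_rot: [179.8, -0.2, 25.6]
force: [-0.1, 0.5, 0.3]
gripper_width: 0.6
the job is handed in; nothing more can be done
None
```

I pressed all five stones home in order, from the eyelet end to the tongue, with the fingers shut. The arm then moved clear, and I handed the job in at about 12.6 s.

- **Stroke:** I did not drag the fingertips continuously. I pressed each stone straight down and raised the tip about 11 mm between stones, so it stayed about 1 cm or less above the collar.
- **Pressing force:** Stone 1 slid at about 2 N. Readings at the end of each press were 4.5–5.1 N. By the stated spring rate that is about 3 mm of cradle travel, well short of the stop. I did not monitor the force during the presses.
- **Final checks:** The before-and-after pictures show all five crowns sunk evenly, the collar back at rest and the loose things unmoved. The image difference at the charcoal block was slightly higher than at the others (4.1 against about 2). I put that down to the arm's shadow and did not check it separately.
- **Disagreement:** Camera triangulation put the stone tops at about 42 mm, against roughly 50 mm from the text. It also left the tip about 3 mm off in y. I set the pressing depth from the measured force and corrected the y offset from a close view before the first press.

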